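# Lock the tube carriage in its dock with the long pin

## Task

Slide the tube carriage into its dock until the hole in its tongue lines up with the holes in the bridge, and lock it there with the longer of the two pins: through bridge and tongue, pressed fully home so that its flange sits on the bridge, and let go. The tongue's setting is not known, so find the spot by feel and do not force anything. Leave the shorter pin in its stand and everything else where it is.

Things in the scene. Friction and masses are not known exactly. Their poses are not given: they have to be found in the camera images.
- dock: Fixed docking rail: grey base plate 110 mm (x) by 320 mm (y, from -170 to +150), 10 mm thick. Origin on the table; the carriage slides in along its +y. At y = 110 mm stands an aluminium bridge 90 mm (x) by 44 mm (y): two level plates, at heights 54 to 76 mm (hole 16 mm wide) and 20 to 34 mm (hole 18 mm). Both holes are vertical, on x = 0, y = 110 mm.
- dock_hole (a point): Centre of the mouth of the hole in the bridge's upper plate, on the plate's top face, 76 mm above the table.
- carriage (a joint): Slide of the tube carriage along the dock's +y, in m: 0 = nominally docked, negative = pulled out; range -0.12 to +0.020. It stays where it is left (about 2.5 N friction). An aluminium deck with a knob and a block of capped tubes (tops 72 mm above the table). Its steel tongue slides in between the bridge's two plates.
- tongue_clamp (a point): Top centre of the dark clamp, 56 mm above the table, that holds the tongue (44 mm wide, heights 38 to 50 mm; a vertical 16.5 mm hole at dock x = 0, 45 mm from its end). The clamp setting is unknown: the hole meets the bridge's at some joint value from -0.0145 to +0.0145, new each time and hidden by the upper plate, to be found by feel. The clamp holds to 80 N.
- carriage_knob (a point): Centre of the top of the carriage's black knob (28 mm across, 38 mm tall, top 90 mm above the table). It stands at x = 0, y = joint value - 45 mm in the dock's frame. The nearest tubes begin 48 mm from its axis towards the bridge; both sides (dock x) are free.
- long_pin: The longer steel pin, to be fitted: shank 14 mm across, 60 mm long, tip tapered to 10 mm over its last 2.5 mm; flange 32 mm across, 4 mm thick; black grip 26 mm across, 30 mm tall; about 130 g. Origin at the tip's end, z towards the grip. Starts upright in the stand. Tip height: 50 mm when resting on the tongue, 16 mm when home (flange on the bridge).
- long_pin_top (a point): Centre of the top of the long pin's grip, 94 mm above its tip. In the stand it is 20 mm higher than the short pin's.
- short_pin: The shorter pin, alike but with a 40 mm shank (does not reach the bridge's lower plate); not wanted. Origin at the tip's end. It stays in the stand.
- stand: Fixed aluminium block 75 mm (x) by 130 mm (y), 50 mm tall, with two pin holes 17 mm wide, 30 mm deep, at y = +35 and -35 mm; origin under its centre. Which pin stands in which hole varies.
- jar: Bystander: white jar with a blue screw lid, 64 mm across, 62 mm tall; origin under it. Leave it alone.
- wash_bottle: Bystander: white bottle, 60 mm across, 150 mm tall; origin under it. Leave it alone.
- dishes: Bystander: stack of clear culture dishes, 90 mm across, 47 mm tall; origin under it. Leave it alone.
- tip_box: Bystander: grey pipette-tip box with clear lid, 85 x 120 x 58 mm; origin under it. Leave it alone.
- vial_rack: Bystander: white rack of amber vials, 55 x 120 x 60 mm; origin under it. Leave it alone.
- screwdriver: Bystander: black-handled screwdriver lying flat, 150 mm long; origin under it. Leave it alone.
Mind the look-alikes: they are no part of the job. Leave any green or purple look-alike of the stand alone. What is shaped like the long_pin but red is not meant.

How it is judged:
By the outcome, as a careful person would: the job done as asked, in the order asked, and still so for the second after the job is handed in, with the robot touching nothing.
It also fails if it takes over 72 s, if anything falls off the work surface, if the arm or the gripper's body presses on something with over 40 N, if the wrist force passes 120 N, or if a joint passes its speed limit or range.

## Robot

A 7-joint arm with a two-finger parallel gripper is mounted at the origin on the work surface. World frame = base frame: x ahead of the robot, y to its left, z up, the work surface at z = 0. Lengths are in m, angles in rad, forces in N, time in s.
With the tool pointing down it reaches from about 0.425 to 0.95 m from the base axis. Payload 4.7 kg.
Tool frame: the origin (TCP) lies between the finger pads; the fingertips stand manip.tip_extent ahead of it and the grasp point (between the pads) lies 2 mm behind it (manip.tip_extent is the distance from the TCP to the fingertips, in m); z points along the fingers, y is the direction in which the jaws open and shut (so a half turn about z gives the same grasp; the last joint's range is limited). The gripper opens to 87 mm and grips with 3 to 60 N. Pads are 19 mm wide; open, the fingers measure 117 mm over their backs; the gripper's body (75 mm by 190 mm) begins 51 mm behind the grasp point.
Start: joints at [-1.278, 0.469, -0.049, 1.532, 0.024, 1.141, -0.082], TCP at [0.213, 0.64, 0.214] pointing down, gripper open.
Joint ranges: [-2.59, 2.59], [-0.33, 1.99], [-1.39, 1.29], [0.1, 2.45], [-1.04, 4.18], [0.21, 1.99], [-2.66, 2.66]. Speed limits (rad/s): [2.57, 2.57, 3.14, 3.14, 3.14, 3.14, 3.14].

## Interface

Orientations are given as a unit quaternion [w, x, y, z].
In Python, from workcell import telemetry, cams, manip gives the robot as it stands.
- The arm moves only by the tool jog_arm, never from a script. Its argument "increments" is a list that holds one entry, the list of rows, each a list of 5 numbers: the shift along the tool's x, y, z in mm, then the turn about the tool's z in rad, then the opening in per cent of the stroke, from 0 (shut) to 100 (fully open). In form: [[[dx, dy, dz, roll, claw], ...]]. A call has 1 to 12 rows; each row is the pose to reach, as a shift and turn from the pose measured when the call began, along the tool's axes at that moment; what a row does not reach only later rows make up. A row lasts 1/8 s, in which the tool goes at most 62.5 mm and 10.7 degrees, less where a joint would pass 70% of its speed; a pose out of reach is approached as far as the arm can. A call with a gripper value outside its range is refused whole. The fingers move at their own pace and stop on an object; "force" is the grip in N (left out, the last holds). Time passes only in rows, so rows that repeat a pose let the fingers close. It gives the time, the measured TCP pose, the force and the opening at its end, in the units of the state.
- telemetry.sense(): the state, without advancing time (a new reading comes with each control period).
- cams.snapshot(name): name is "side" or "top"; returns a dict with "pixels" (480x640x3 uint8, red, green, blue), "range_z" (480x640 float32, m along the optical axis (not along the pixel's ray), 0 where there is no reading), "fovy" (degrees; the focal length in pixels is half the picture's height over the tangent of half this angle, whatever the lens; pixels are square), "cx", "cy" (the principal point, pixels), "R" (3x3) and "t" (3): a world point X has camera coordinates R X + t. Camera axes: x right, y down, z forward; pixel columns grow to the right and rows downward; lengths in m; the calibration is good to about 2 mm. A picture is of the moment at which its call begins.
- manip.hand_in(): hands the job in, once; it reports no verdict.
The state is a dict: "time_s": time; "joint_positions": joint angles; "qd": joint speeds; "effort": joint torques, N m; "ee_pos": TCP position; "eef_rot": TCP orientation; "ft_force": force on the tool from outside, world axes, zero at the start; "ft_torque": the same for the moment, N m; "opening": finger opening in m.
Only numpy, scipy, OpenCV 4.12 (cv2) and the standard library are available. Lean on these libraries where they do the work, as an engineer would, in place of code of your own. Each camera call takes 0.05 s, during which the arm holds its last target.

## Working session

There is one attempt and no reset: what is moved stays moved. The work goes in short steps, Python scripts to look and compute and a tool call to move; the robot and the scene stay as the last step left them, time stands still between calls to the robot, and variables do not carry over. Pictures are saved under pics/ and viewed, and the job is handed in when it is done.

Besides the shell and the picture viewer there is one more tool, called in YAML: its name, and indented under it one key for each argument. jog_arm: Moves the arm, as the interface text tells. Its arguments: {"type":"object","properties":{"increments":{"type":"array","items":{"type":"array","items":{"type":"array","items":{"type":"number"}}}},"force":{"type":"number"}},"required":["increments"]}

```bash
mkdir -p pics; ls; cat > h.py <<'E'
import numpy as np, cv2, pickle
from workcell import telemetry, cams, manip
def snap(n):
    s=cams.snapshot(n); pickle.dump(s,open(n+'.pkl','wb')); return s
def load(n): return pickle.load(open(n+'.pkl','rb'))
def K(s):
    f=240/np.tan(np.radians(s['fovy'])/2); return f,s['cx'],s['cy']
def ray(s,u,v):
    f,cx,cy=K(s); R=np.array(s['R']);t=np.array(s['t'])
    return -R.T@t, R.T@np.array([(u-cx)/f,(v-cy)/f,1.])
def onz(s,u,v,z):
    o,d=ray(s,u,v); return o+d*(z-o[2])/d[2]
def cloud(s):
    f,cx,cy=K(s); Z=s['range_z']; v,u=np.mgrid[:480,:640]
    P=np.stack([(u-cx)/f*Z,(v-cy)/f*Z,Z],-1)-np.array(s['t'])
    P=P@np.array(s['R']); P[Z==0]=np.nan; return P
def proj(s,X):
    f,cx,cy=K(s); p=np.array(s['R'])@np.array(X)+np.array(s['t']); return p[0]/p[2]*f+cx,p[1]/p[2]*f+cy
E
python3 - <<'E'
from h import *
for n in('top','side'):
    s=snap(n); cv2.imwrite(f'pics/{n}0.png',s['pixels'][:,:,::-1]); print(n,s['fovy'],s['cx'],s['cy'],ray(s,320,240),(s['range_z']==0).mean())
print(manip.tip_extent); print(telemetry.sense())
E
```

```text
pics
top 45.32776819174509 321.0519785593572 244.59578124626182 (array([0.37983514, 0.03110781, 1.36590144]), array([ 0.11265181, -0.00186959, -0.99366663])) 0.0039453125
side 43.703829781110485 322.6704662131913 235.96129107789423 (array([ 0.02906658, -0.57565167,  1.02969555]), array([ 0.40282236,  0.49975665, -0.76683955])) 0.004104817708333333
0.017
{'time_s': 0.1, 'joint_positions': array([-1.27787477,  0.46937559, -0.04858541,  1.53356551,  0.02409921,
        1.14098598, -0.0822583 ]), 'qd': array([ 0.00124411, -0.00390559, -0.00019903, -0.00027702,  0.00145309,
        0.00134275,  0.00016904]), 'effort': array([ 6.64027848e-04, -5.09173465e+01, -8.09575128e-02, -2.36830205e+01,
       -6.14116411e-02,  3.44420574e-02,  7.00731539e-05]), 'ee_pos': array([0.2133191 , 0.6398304 , 0.21329816]), 'eef_rot': array([-1.08702246e-04,  1.60186785e-01,  9.87086333e-01, -8.67700544e-04]), 'ft_force': array([0.28358238, 1.05194123, 0.19390188]), 'ft_torque': array([-0.02398744, -0.04956946, -0.00137489]), 'opening': 0.08688454734764024}
```

View pics/top0.png

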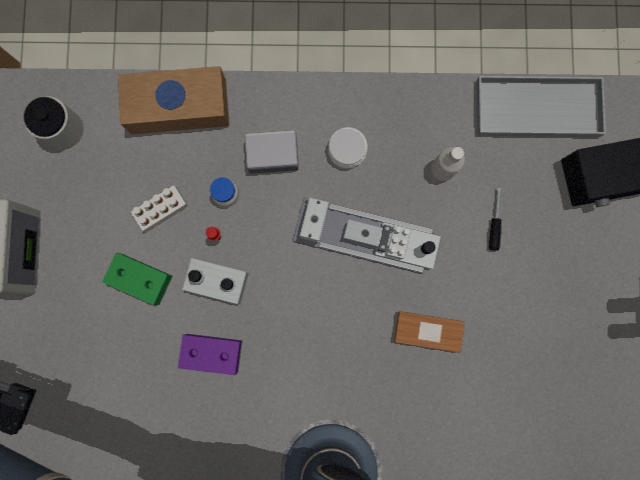

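View pics/side0.png

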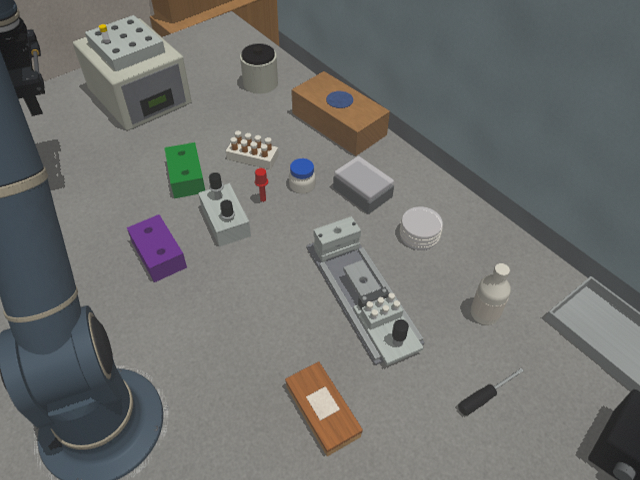

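```bash
python3 - <<'E'
from h import *
a=load('top');b=load('side')
def crop(s,r,k,n):
    x0,y0,x1,y1=r; cv2.imwrite(n,cv2.resize(s['pixels'][y0:y1,x0:x1,::-1],None,fx=k,fy=k,interpolation=cv2.INTER_CUBIC))
crop(a,(290,190,450,280),5,'pics/td.png'); crop(b,(190,160,270,250),6,'pics/sp.png')
P=cloud(a)
for n,(u,v) in dict(pL=(194,276),pR=(227,284),knob=(428,247),bridge=(308,225),tong=(356,230),stand=(212,293),clamp=(385,240)).items(): print(n,P[v,u])
Q=cloud(b)
for n,(u,v) in dict(pfar=(215,178),pnear=(227,205),knob=(400,326),red=(261,172)).items(): print(n,Q[v,u])
# black blobs
for nm,s in(('top',a),('side',b)):
    m=(s['pixels'].max(2)<45).astype(np.uint8)
    n,l,st,c=cv2.connectedComponentsWithStats(m)
    for i in range(1,n):
        if 40<st[i,4]<700: print(nm,c[i].round(1),st[i])
E
```

```text
pL [0.44024262 0.30229855 0.11293932]
pR [0.42423872 0.23315698 0.09334596]
knob [ 0.51126991 -0.21278124  0.08916349]
bridge [0.56027124 0.05622732 0.07391688]
tong [ 0.55346889 -0.05444809  0.04714358]
stand [0.40481241 0.27243709 0.05665242]
clamp [ 0.5298636  -0.12053585  0.05581212]
pfar [0.43792617 0.29703396 0.11785626]
pnear [0.42269385 0.22929915 0.09901566]
knob [ 0.5085247  -0.21552517  0.0932684 ]
red [0.53943249 0.27121254 0.09556667]
top [273.3 169.7] [249 167  49   6 136]
top [494.7 234.3] [489 218  12  33 323]
top [ 29.5 249.5] [ 22 229  16  41 469]
top [427.6 247.6] [421 242  14  12 113]
top [194.4 275.8] [189 271  12  11 112]
top [226.5 283.9] [221 279  12  11 104]
top [ 24.  461.1] [  0 444  53  33 456]
top [310.  456.7] [297 446  44  34 210]
side [261.3  58. ] [243  46  31  19 120]
side [257.8  52.9] [253  50  11   8  47]
side [167.7  94. ] [161  89  12  12  51]
side [149.1  99.9] [141  94  20  16  66]
side [159.4 106.3] [148 100  26  14  67]
side [ 55.5 443.9] [ 50 438  12  11  45]
```

View pics/td.png

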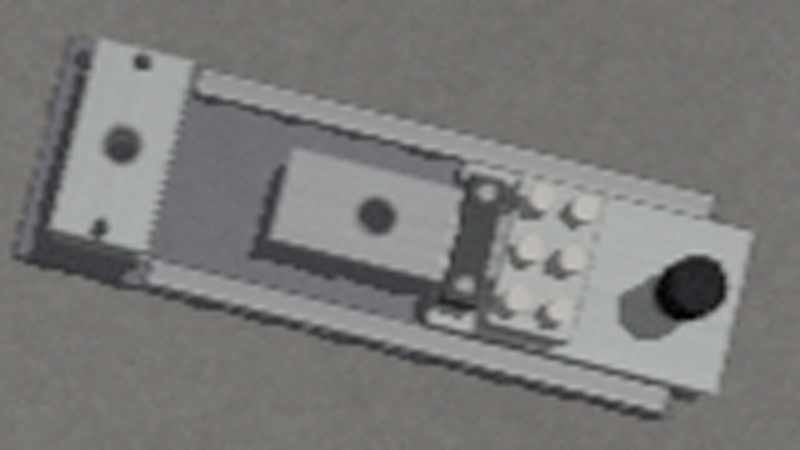

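View pics/sp.png

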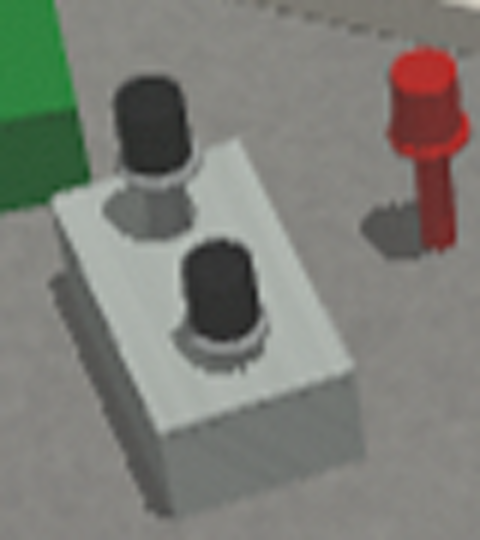

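```bash
cat > meas.py <<'E'
from h import *
def blob(s,u,v,r,thr,dark=True,minmax='max'):
    px=s['pixels'].astype(int).max(2); m=np.zeros(px.shape,np.uint8)
    v0,u0=int(round(v)),int(round(u))
    m[v0-r:v0+r+1,u0-r:u0+r+1]=(px[v0-r:v0+r+1,u0-r:u0+r+1]<thr)
    n,l,st,c=cv2.connectedComponentsWithStats(m)
    i=max(range(1,n),key=lambda i:st[i,4]); return c[i],st[i]
E
python3 - <<'E'
from meas import *
a=load('top');b=load('side')
for nm,(u,v),z in(('hole',(314.4,219),.076),('tong',(365.4,233.2),.05)):
    for thr in(110,125,140):
        c,st=blob(a,u,v,6,thr); print(nm,thr,c,st,onz(a,*c,z))
for nm,(u,v),z in(('knob',(428,247),.09),('pL',(194,276),.114),('pR',(227,284),.094)):
    for thr in(45,60):
        c,st=blob(a,u,v,11,thr); print(nm,thr,c,st,onz(a,*c,z))
print(a['pixels'][210:228,306:324].max(2))
print(a['pixels'][238:257,418:438].max(2))
cv2.imwrite('pics/sd.png',cv2.resize(b['pixels'][210:370,300:430,::-1],None,fx=4,fy=3.7,interpolation=cv2.INTER_CUBIC))
E
```

```text
hole 110 [314.05128205 218.71794872] [311 216   7   7  39] [0.57449287 0.04264007 0.076     ]
hole 125 [314.  218.5] [311 215   7   8  44] [0.57499092 0.04276173 0.076     ]
hole 140 [313.89285714 218.58928571] [310 215   9   8  56] [0.5747839  0.04300242 0.076     ]
tong 110 [364.925 232.8  ] [362 230   7   7  40] [ 0.5467866  -0.07488764  0.05      ]
tong 125 [364.81632653 232.81632653] [361 229   8   8  49] [ 0.54674608 -0.07463679  0.05      ]
tong 140 [364.84210526 232.63157895] [361 229   9   8  57] [ 0.54717639 -0.07469564  0.05      ]
knob 45 [427.55752212 247.6460177 ] [421 242  14  12 113] [ 0.50972381 -0.21161813  0.09      ]
knob 60 [427.52272727 247.47727273] [421 242  14  12 132] [ 0.51010177 -0.21154411  0.09      ]
pL 45 [194.40178571 275.84821429] [189 271  12  11 112] [0.44053006 0.30120666 0.114     ]
pL 60 [194.39495798 275.85714286] [188 270  14  12 119] [0.4405105  0.30122086 0.114     ]
pR 45 [226.52884615 283.93269231] [221 279  12  11 104] [0.42435411 0.23409632 0.094     ]
pR 60 [226.56481481 283.99074074] [221 279  12  11 108] [0.42422698 0.23401357 0.094  
[... 2271 characters left out ...]
  37 129
  173 157]
 [100 103  82  28   7  15  21  39  45  42  44  42  42  42  44  37  46 138
  177 156]
 [100  98  83  46  13  15  12  25  39  43  43  42  38  38  42  39 101 154
  175 152]
 [101 100  91  66  30   3  18  19  26  39  46  43  39  41  34  99 155 173
  163 132]
 [ 96  99 100  86  56  21  10   7   1  20  22  25  27  76 118 158 176 175
  158 117]
 [101 100 102  99  93  71  37   3  15  14  18  65  96 141 173 174 177 179
  158 118]
 [102  99 100 103  98  97  96  90 108 135 150 167 168 169 173 174 175 171
  146 107]
 [100 103 103 100 104 103 101 139 170 171 172 172 172 171 171 171 172 163
  134 115]
 [ 99 100 103 100 101 101 142 173 176 176 175 174 174 173 174 170 174 155
  122 118]]
```

View pics/sd.png

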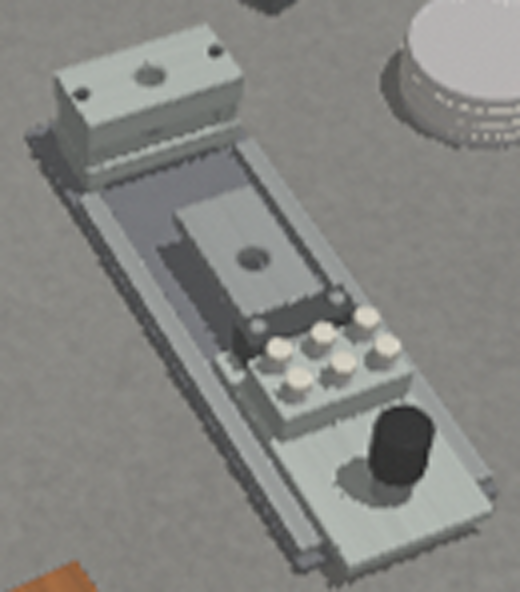

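```bash
python3 - <<'E'
from meas import *
a=load('top');b=load('side')
def wc(s,u,v,r,bg):
    p=s['pixels'].astype(float).max(2); u0,v0=int(round(u)),int(round(v))
    w=np.clip(bg-8-p[v0-r:v0+r+1,u0-r:u0+r+1],0,60)
    vv,uu=np.mgrid[v0-r:v0+r+1,u0-r:u0+r+1]; return (w*uu).sum()/w.sum(),(w*vv).sum()/w.sum()
def disk(s,u,v,r):
    g=cv2.resize(s['pixels'].max(2),None,fx=4,fy=4,interpolation=cv2.INTER_CUBIC).astype(int)
    U,V=int(4*u),int(4*v);R=4*r
    m=((g>30)&(g<70)).astype(np.uint8); q=np.zeros_like(m); q[V-R:V+R,U-R:U+R]=m[V-R:V+R,U-R:U+R]
    q=cv2.morphologyEx(q,cv2.MORPH_OPEN,np.ones((9,9),np.uint8))
    cs=cv2.findContours(q,cv2.RETR_EXTERNAL,cv2.CHAIN_APPROX_NONE)[0]; c=max(cs,key=cv2.contourArea)
    e=cv2.fitEllipse(cv2.convexHull(c)); return (np.array(e[0])-1.5)/4, np.array(e[1])/4
H=onz(a,*wc(a,314,219,6,168),.076); T=onz(a,*wc(a,365,233,6,160),.05)
print('H',H,'T',T)
R={}
for nm,p,z in(('knob',(428.5,246.5),.09),('pL',(194,276),.114),('pR',(227,284),.094)):
    c,ax=disk(a,*p,9); R[nm]=onz(a,*c,z); print(nm,c,ax,R[nm])
Kb=R['knob']
d=(H-Kb)[:2]; D=np.hypot(*d); y=d/D; ang=np.degrees(np.arctan2(y[1],y[0]))
xh=np.array([y[1],-y[0]])
print('D',D,'q',.155-D,'ang',ang,'T along from H',(T-H)[:2]@y,'off x',(T-H)[:2]@xh)
# rail angle check via HT
d2=(H-T)[:2]; print('ang HT',np.degrees(np.arctan2(d2[1],d2[0])))
q=.155-D; print('q*',q-(T-H)[:2]@y)
print('pin dist',np.linalg.norm((R['pL']-R['pR'])[:2]), np.degrees(np.arctan2(*(R['pL']-R['pR'])[[1,0]])))
for n,X in(('H',H),('T',T),*R.items()): print(n,'side px',proj(b,X))
for uv in((337.4,230),(363,279.5),(400.5,323)): pass
print('side H',onz(b,*wc(b,337.5,230.5,5,150),.076),'T',onz(b,*wc(b,363,280,5,140),.05))
E
```

```text
H [0.57492604 0.04282767 0.076     ] T [ 0.54687733 -0.07475902  0.05      ]
knob [428.90396118 246.22479248] [10.25117111 10.87426853] [ 0.51294457 -0.21465956  0.09      ]
pL [195.92793274 274.65475464] [4.6299839  7.27889013] [0.44315817 0.29797407 0.114     ]
pR [226.8712616 283.3039856] [ 7.10283375 10.71861076] [0.42574689 0.23337801 0.094     ]
D 0.26484216688190915 q -0.10984216688190915 ang 76.46544677368324 T along from H -0.12088547341918439 off x 0.0002492572379673059
ang HT 76.58358642359633
q* 0.011043306537275241
pin dist 0.06690144712867449 74.91494435106817
H side px (np.float64(337.58920672138527), np.float64(230.77826450588503))
T side px (np.float64(363.54673403004995), np.float64(280.29100435696876))
knob side px (np.float64(401.2401755804126), np.float64(325.34513681867963))
pL side px (np.float64(217.04629848891452), np.float64(178.0021838441943))
pR side px (np.float64(227.43439463335704), np.float64(204.87368830471397))
side H [0.57559572 0.04458961 0.076     ] T [ 0.54688762 -0.07275081  0.05      ]
```

```bash
python3 - <<'E'
from meas import *
a=load('top');b=load('side')
print(a['pixels'][268:284,186:204].max(2)); print(a['pixels'][277:292,219:235].max(2))
c=cv2.resize(a['pixels'][255:310,175:255,::-1],None,fx=9,fy=9,interpolation=cv2.INTER_CUBIC)
cv2.imwrite('pics/tp.png',np.clip(c.astype(float)*1.6,0,255).astype(np.uint8))
E
```

```text
[[112 110 136 161 160 161 160 159 162 158 162 163 162 162 163 164 161 163]
 [115 118 141 163 163 163 148 148 156 145 141 150 152 156 163 165 165 162]
 [115 129 153 159 138  96  66  56  64  62  67  97 135 145 145 150 160 162]
 [118 137 160 135  70  44  29  25  33  29  33  32  55  95 131 138 142 161]
 [124 145 144  83  36  34  29  25  32  37  38  31  26  29 106 135 142 162]
 [129 140 110  33  27  21  34  35  31  34  38  39  31  24  65 121 149 159]
 [133 132  79  29  29  27  37  34  35  34  39  38  32  27  23  86 123 145]
 [139 136  50  31  33  33  24  27  29  36  37  39  34  19  16  61 119 141]
 [142 141  75  32  28  33  25  33  33  38  40  37  33  28  15  57 119 138]
 [151 138  77  31  34  32  27  34  37  32  37  39  28  14  14  80 128 135]
 [155 157 128  27  36  32  31  32  32  29  36  35  23  12  28 108 129 105]
 [159 158 132  47  28  37  28  35  34  36  33  26  11   0  78 129 129 136]
 [163 160 140  81  44  27  33  33  38  28  24  20  20  54 118 136 111 137]
 [160 161 139  96  97  84  54  32  24   6  10  18  60 114 132 113 102 134]
 [164 160 158 133  99  98  93  90  84  86 114 138 
[... 406 characters left out ...]
  37  38  33  31  68 118 148]
 [163 134  36  38  32  34  32  35  41  36  43  40  25  36 112 151]
 [162 134  26  31  30  29  38  36  38  37  31  40  34  13 112 146]
 [144  88  27  35  29  29  35  36  36  36  35  40  33  13  88 134]
 [143  79  31  28  37  34  40  38  31  38  41  37  17  19 106 139]
 [143  89  50  35  34  31  37  34  33  34  40  34  19  30 112 134]
 [144 101  79  25  26  32  35  37  41  40  35  19  10  81 124 149]
 [144 101  93  65  41  29  35  34  35  31  25  19  57 119 142 151]
 [161 139 103  97  82  60  39  36  18   8  54  78 117 131 140 164]
 [161 160 137 101  91  89  87  87 100 126 143 138 118 138 165 167]
 [161 163 158 159 136  95  91  97 103 108 109 135 161 164 165 166]]
```

View pics/tp.png

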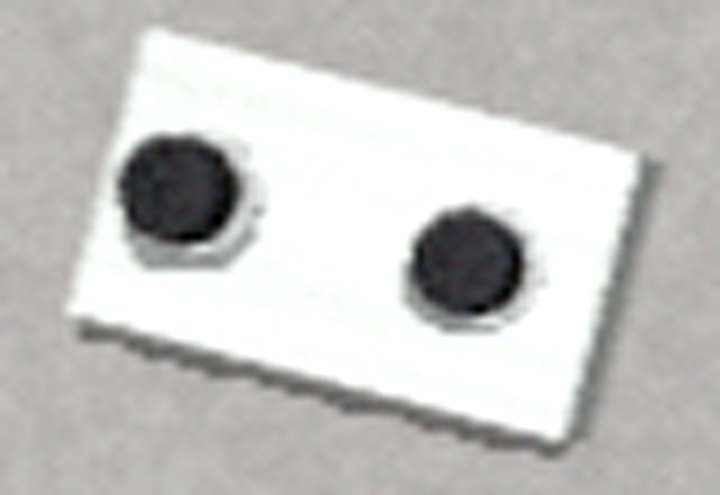

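```bash
cat > go.py <<'E'
from h import *
import sys
from scipy.spatial.transform import Rotation as Ro
def rows(wps):
    """wps: (x,y,z,jaw yaw deg)"""
    s=telemetry.sense(); p=np.array(s['ee_pos']); q=s['eef_rot']; R=Ro.from_quat([q[1],q[2],q[3],q[0]]).as_matrix()
    for w in wps:
        d=R.T@(np.array(w[:3])-p)*1000
        yaw=np.arctan2(R[1,1],R[0,1]); r=yaw-np.radians(w[3]); r=(r+np.pi/2)%np.pi-np.pi/2
        print(np.round(d,1),round(r,3))
    print('t',round(s['time_s'],2),'p',np.round(p,4),'tilt',np.round(R[:,2],3),'yaw',np.degrees(yaw).round(2),'F',np.round(s['ft_force'],1),'open',round(s['opening'],4),'j',np.round(s['joint_positions'],2))
if __name__=='__main__': rows(eval(sys.argv[1]))
E
python3 go.py "[(.45,.25,.21,-13.5),(.513,-.214,.17,-13.5),(.513,-.214,.078,-13.5)]"
python3 - <<'E'
from h import *
b=load('side');print(onz(b,215.2,175,.114),onz(b,227,201.5,.094),onz(b,400.5,323,.09))
E
```

```text
[-347.8 -295.     3.8] 1.485
[-554.3 -715.2   44.6] 1.485
[-554.3 -715.   136.6] 1.485
t 0.1 p [0.2133 0.6398 0.2133] tilt [-0.    -0.002 -1.   ] yaw 71.56 F [0.3 1.1 0.2] open 0.0869 j [-1.28  0.47 -0.05  1.53  0.02  1.14 -0.08]
[0.44500321 0.30846762 0.114     ] [0.4304227  0.24236621 0.094     ] [ 0.51533844 -0.21016498  0.09      ]
```

jog_arm:
  increments:
    - [[-60,-50,0,0.18,100],[-116,-98,1,0.36,100],[-174,-147,2,0.54,100],[-232,-197,3,0.72,100],[-290,-246,4,0.9,100],[-348,-295,4,1.08,100],[-382,-350,10,1.26,100],[-416,-405,15,1.44,100],[-450,-470,20,1.485,100],[-485,-535,27,1.485,100],[-520,-600,33,1.485,100],[-540,-660,40,1.485,100]]

```text
time_s: 1.6
ee_pos: [0.502, -0.0426, 0.1848]
eef_rot: [0.001, 0.785, 0.619, -0.0]
ft_force: [1.2, 0.6, -0.3]
opening: 0.0868
```

```bash
python3 go.py "[(.513,-.2135,.17,-13.5),(.513,-.2135,.078,-13.5)]"
```

```text
[-163.6   50.6   15.1] 0.0
[-163.5   50.5  107.1] 0.0
t 1.6 p [ 0.502  -0.0426  0.1848] tilt [-0.    -0.002 -1.   ] yaw -13.49 F [ 1.2  0.6 -0.3] open 0.0868 j [-0.47  0.24  0.56  1.99 -0.15  0.95 -0.07]
```

jog_arm:
  increments:
    - [[-45,14,5,0,100],[-90,28,10,0,100],[-135,42,15,0,100],[-163.5,50.5,15,0,100],[-163.5,50.5,15,0,100],[-163.5,50.5,15,0,100]]

```text
time_s: 2.35
ee_pos: [0.5128, -0.2122, 0.1696]
eef_rot: [-0.0, 0.785, 0.62, -0.0]
ft_force: [0.2, 0.7, -0.4]
opening: 0.0869
```

```bash
python3 go.py "[(.513,-.2135,.078,-13.5)]"; python3 - <<'E'
from h import *
for n,r in(('top',(350,180,510,300)),('side',(320,230,480,350))):
    s=snap(n); x0,y0,x1,y1=r; cv2.imwrite(f'pics/k_{n}.png',cv2.resize(s['pixels'][y0:y1,x0:x1,::-1],None,fx=4,fy=4))
E
```

```text
[-1.2  0.6 91.6] 0.001
t 2.35 p [ 0.5128 -0.2122  0.1696] tilt [-0.001 -0.    -1.   ] yaw -13.44 F [ 0.2  0.7 -0.4] open 0.0869 j [-0.16  0.36  0.61  1.9  -0.24  0.96  0.32]
```

View pics/k_side.png

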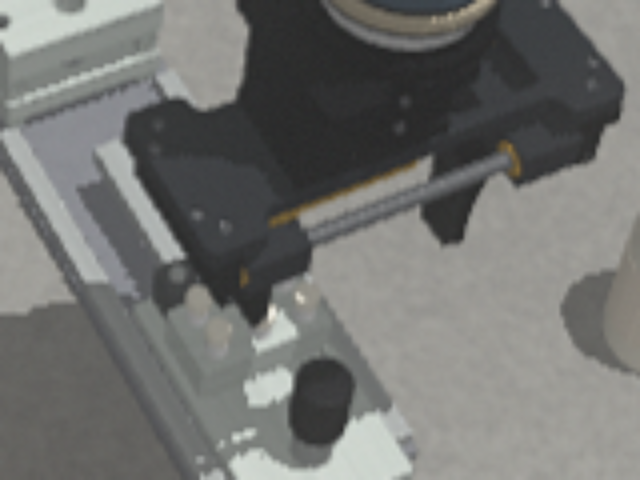

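View pics/k_top.png

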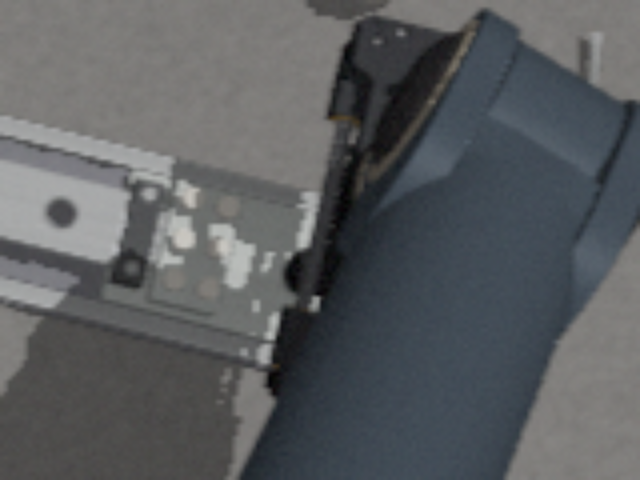

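jog_arm:
  increments:
    - [[-1.2,0.6,20,0,100],[-1.2,0.6,45,0,100],[-1.2,0.6,70,0,100],[-1.2,0.6,88,0,100],[-1.2,0.6,91,0,100],[-1.2,0.6,91,0,0],[-1.2,0.6,91,0,0],[-1.2,0.6,91,0,0],[-1.2,0.6,91,0,0],[-1.2,0.6,91,0,0],[-1.2,0.6,91,0,0]]
  force: 20

```text
time_s: 3.82
ee_pos: [0.5134, -0.213, 0.0788]
eef_rot: [0.0, 0.785, 0.62, -0.0]
ft_force: [0.5, -0.3, -0.7]
opening: 0.035
```

```bash
python3 go.py "[(.513,-.2135,.078,-13.5)]"
```

```text
[-0.5 -0.2  0.8] 0.002
t 3.83 p [ 0.5134 -0.213   0.0788] tilt [-0.    -0.001 -1.   ] yaw -13.36 F [ 0.5 -0.3 -0.7] open 0.035 j [-0.1   0.48  0.54  1.97 -0.34  0.78  0.41]
```

Still closing; hold a few more rows.

jog_arm:
  increments:
    - [[0,0,0,0,0],[0,0,0,0,0],[0,0,0,0,0]]

```text
time_s: 4.2
ee_pos: [0.5127, -0.2128, 0.0787]
eef_rot: [-0.001, 0.785, 0.62, -0.001]
ft_force: [-2.2, -0.0, 2.4]
opening: 0.0262
```

```bash
python3 go.py "[(.5129+.121*.2342,-.2146+.121*.9722,.078,-13.5)]"
```

```text
[119.3   1.    0.7] 0.002
t 4.2 p [ 0.5127 -0.2128  0.0787] tilt [-0.002  0.    -1.   ] yaw -13.36 F [-2.2 -0.   2.4] open 0.0262 j [-0.1   0.48  0.54  1.97 -0.34  0.78  0.41]
```

```bash
python3 - <<'E'
from h import *
for n,r in(('top',(350,180,510,300)),('side',(340,240,460,350))):
    s=snap(n); x0,y0,x1,y1=r; cv2.imwrite(f'pics/k2_{n}.png',cv2.resize(s['pixels'][y0:y1,x0:x1,::-1],None,fx=5,fy=5))
E
```

```text
(no output)
```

View pics/k2_side.png

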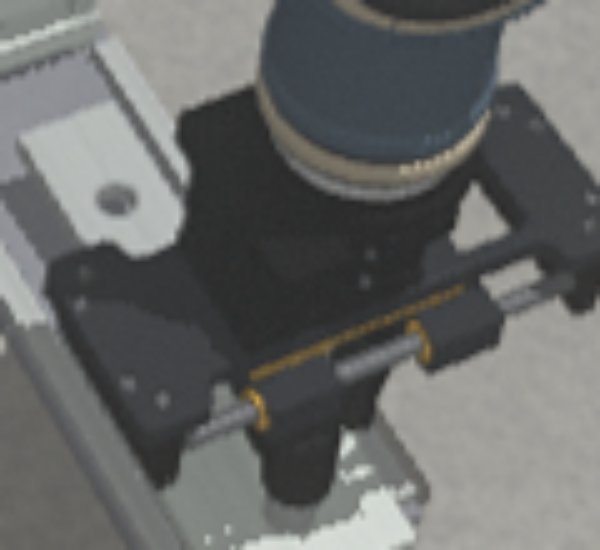

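jog_arm:
  increments:
    - [[6,0,0,0,0],[16,0,0,0,0],[28,0,0,0,0],[40,0.1,0,0,0],[52,0.1,0,0,0],[64,0.1,0,0,0],[76,0.2,0,0,0],[86,0.2,0,0,0],[94,0.2,0,0,0],[100,0.2,0,0,0],[100,0.2,0,0,0]]

```text
time_s: 5.68
ee_pos: [0.5366, -0.114, 0.0788]
eef_rot: [-0.001, 0.784, 0.62, 0.0]
ft_force: [-0.5, 0.8, 1.5]
opening: 0.0264
```

```bash
python3 go.py "[(.5127+.1208*.2334,-.2128+.1208*.9724,.078,-13.5)]"; python3 - <<'E'
from h import *
for n,r in(('side',(300,200,460,330)),):
    s=snap(n); x0,y0,x1,y1=r; cv2.imwrite(f'pics/k3_{n}.png',cv2.resize(s['pixels'][y0:y1,x0:x1,::-1],None,fx=4,fy=4))
E
```

```text
[19.1 -0.1  0.8] 0.003
t 5.67 p [ 0.5366 -0.114   0.0788] tilt [-0.001  0.002 -1.   ] yaw -13.3 F [-0.5  0.8  1.5] open 0.0264 j [-0.28  0.47  0.54  1.99 -0.34  0.77  0.22]
```

View pics/k3_side.png

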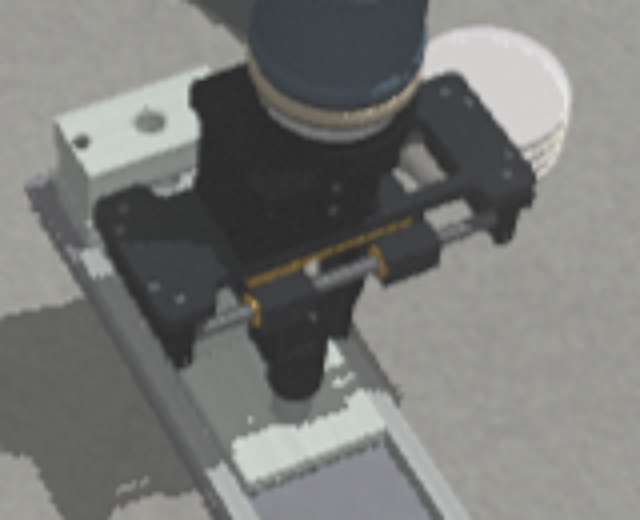

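jog_arm:
  increments:
    - [[6,0,0,0,0],[12,0,0,0,0],[17,0,0,0,0],[19.2,0,0,0,0],[19.2,0,0,0,0],[19.2,0,0,0,0]]

```text
time_s: 6.48
ee_pos: [0.5412, -0.0945, 0.0788]
eef_rot: [-0.001, 0.784, 0.621, 0.001]
ft_force: [-0.7, -0.0, 1.0]
opening: 0.0262
```

```bash
python3 go.py "[(.5127+.1208*.2334,-.2128+.1208*.9724,.078,-13.5)]"
```

```text
[-0.8 -0.1  0.8] 0.004
t 6.47 p [ 0.5412 -0.0945  0.0788] tilt [-0.001  0.003 -1.   ] yaw -13.29 F [-0.7 -0.   1. ] open 0.0262 j [-0.31  0.47  0.53  1.99 -0.34  0.78  0.19]
```

jog_arm:
  increments:
    - [[-0.8,0,0,0,0],[-0.8,0,0,0,0],[-0.8,0,0,0,0]]

```text
time_s: 6.85
ee_pos: [0.5412, -0.0946, 0.0788]
eef_rot: [-0.002, 0.784, 0.621, 0.001]
ft_force: [0.6, 2.3, 0.8]
opening: 0.0264
```

```bash
python3 go.py "[(.5127+.1208*.2334,-.2128+.1208*.9724,.078,-13.5)]"
```

```text
[-0.8 -0.1  0.8] 0.004
t 6.85 p [ 0.5412 -0.0946  0.0788] tilt [-0.001  0.004 -1.   ] yaw -13.27 F [0.6 2.3 0.8] open 0.0264 j [-0.31  0.47  0.53  1.99 -0.34  0.78  0.19]
```

jog_arm:
  increments:
    - [[-1.6,0,0,0,0],[-1.6,0,0,0,0],[-1.6,0,0,0,0]]

```text
time_s: 7.22
ee_pos: [0.5409, -0.0959, 0.0788]
eef_rot: [-0.002, 0.784, 0.621, 0.001]
ft_force: [-0.2, 3.1, 0.8]
opening: 0.026
```

```bash
python3 go.py "[(.5127+.1208*.2334,-.2128+.1208*.9724,.078,-13.5)]"
```

```text
[ 0.6 -0.1  0.8] 0.004
t 7.22 p [ 0.5409 -0.0959  0.0788] tilt [-0.001  0.004 -1.   ] yaw -13.26 F [-0.2  3.1  0.8] open 0.026 j [-0.31  0.47  0.53  1.99 -0.34  0.78  0.19]
```

jog_arm:
  increments:
    - [[0,0,0,0,100],[0,0,0,0,100],[0,0,0,0,100],[0,0,0,0,100],[0,0,-15,0,100],[0,0,-50,0,100],[0,0,-95,0,100],[0,0,-120,0,100],[0,0,-120,0,100]]

```text
time_s: 8.35
ee_pos: [0.5425, -0.0969, 0.2016]
eef_rot: [-0.0, 0.784, 0.621, 0.003]
ft_force: [-0.1, 0.6, 0.7]
opening: 0.0867
```

```bash
python3 go.py "[(.441,.302,.2,-13.5)]"
```

```text
[ 365.  -190.4    2.8] 0.004
t 8.35 p [ 0.5425 -0.0969  0.2016] tilt [ 0.005  0.004 -1.   ] yaw -13.27 F [-0.1  0.6  0.7] open 0.0867 j [-0.39  0.31  0.62  1.88 -0.21  1.02  0.09]
```

jog_arm:
  increments:
    - [[45,-24,0,0,100],[90,-47,0,0,100],[140,-73,0,0,100],[190,-99,0,0,100],[235,-122,0,0,100],[260,-135,0,0,100],[260,-135,0,0,100]]

```text
time_s: 9.22
ee_pos: [0.4694, 0.1893, 0.2016]
eef_rot: [-0.0, 0.782, 0.623, 0.002]
ft_force: [-0.2, -1.0, -0.7]
opening: 0.0871
```

```bash
python3 go.py "[(.441,.302,.2,-13.5)]"; python3 - <<'E'
from h import *
for n in('top','side'):
    s=snap(n); cv2.imwrite(f'pics/m_{n}.png',s['pixels'][:,:,::-1])
E
```

```text
[103.5 -53.    1.9] 0.009
t 9.22 p [0.4694 0.1893 0.2016] tilt [ 0.003  0.004 -1.   ] yaw -12.97 F [-0.2 -1.  -0.7] open 0.0871 j [-0.88  0.21  0.48  1.97 -0.12  0.98 -0.56]
```

View pics/m_top.png

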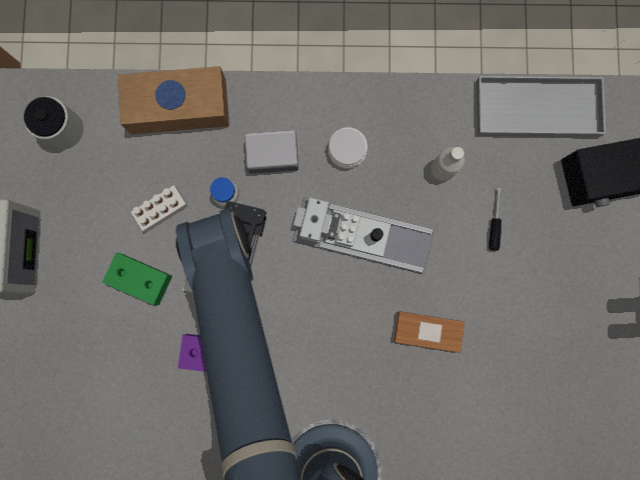

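View pics/m_side.png

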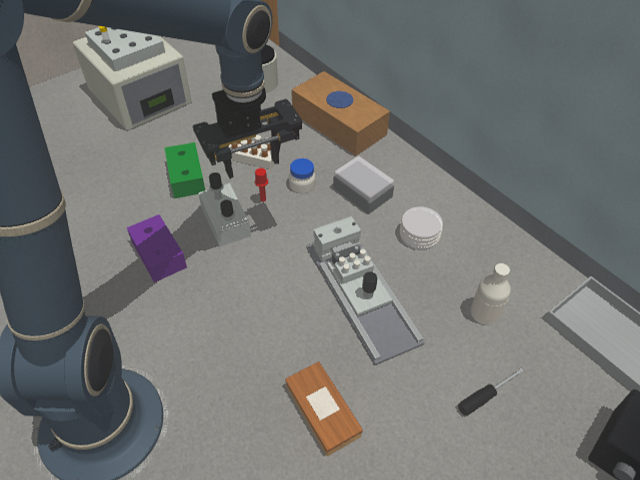

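```bash
python3 - <<'E'
from h import *
a=load('top')
g=a['pixels'].max(2); print(g[213:226,308:323]); print(g[228:244,366:387])
b=load('side'); c=np.hstack([cv2.resize(a['pixels'][205:235,300:330],(390,390),interpolation=cv2.INTER_CUBIC),cv2.resize(b['pixels'][215:245,322:352],(390,390),interpolation=cv2.INTER_CUBIC)])
cv2.imwrite('pics/hole.png',np.clip(c[:,:,::-1]*1.4,0,255).astype(np.uint8))
E
```

```text
[[174 174 176 176 176 176 176 175 178 178 175 177 177 178 177]
 [175 175 179 178 171 159 160 165 173 179 178 175 176 177 177]
 [175 176 178 166 143 125 118 129 148 167 176 176 177 177 177]
 [177 177 169 139 103  82  82  83 106 140 166 177 177 178 178]
 [176 173 157 117  79  73  74  71  75 106 157 178 178 176 177]
 [175 172 142 100  85  74  74  73  67  96 144 172 178 178 176]
 [177 171 144  99  73  69  70  69  69  93 142 171 178 178 177]
 [178 172 146 102  72  69  68  70  68 113 159 178 178 177 174]
 [176 177 168 140  93  72  68  69  93 141 170 179 178 177 178]
 [177 177 176 168 143 112 102 117 142 166 177 177 180 178 169]
 [178 175 176 176 172 169 165 171 176 175 178 178 179 177 169]
 [177 176 175 175 176 180 179 178 179 176 176 179 178 179 157]
 [176 177 176 175 177 177 179 179 176 178 179 180 180 177 168]]
[[179 183 182 182 182 181 180 183 161 107  76  76  76  98 158 180 184 182
  182 182 181]
 [180 180 180 181 182 183 160 105  66  46  42  39  45  44  62 144 179 181
  183 183 182]
 [182 181 181 181 180 168 122  44  40  43  42  43  50  45  41  69 148 180
  181 180 180]
 [181 181 182
[... 444 characters left out ...]
9  92  48  18  31  36  45  41  42  45  49  47  49  44 108 165
  185 183 184]
 [104 105 106 107  83  18  11  27  40  45  46  45  48  48  45  53 142 180
  182 184 185]
 [104 105 102 105  89  44  14  13  29  39  47  43  47  39  31 103 165 183
  183 183 180]
 [105 106 104 106  97  64  20   1  16  13  22  23  29  23 107 165 183 182
  181 182 170]
 [108 107 109 105 105  98  76  25  18   2  13  14  41 136 177 182 183 185
  185 185 166]
 [108 108 107 107 105 110 106  96  77  74  52 108 157 175 179 180 181 181
  183 184 163]
 [107 109 107 112 109 109 108 107 106 108 144 175 176 180 179 178 180 181
  180 180 160]
 [105 107 107 107 108 110 111 110 107 151 180 182 182 180 180 178 179 179
  179 166 138]]
```

View pics/hole.png

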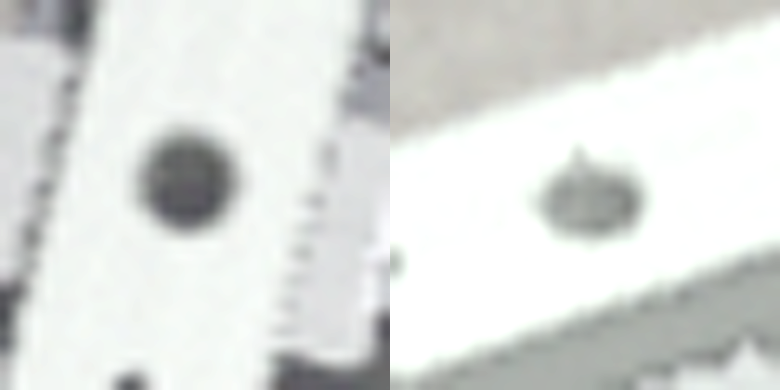

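```bash
python3 - <<'E'
from h import *
a=load('top')
def disk(s,u,v,r,lo):
    g=cv2.resize(s['pixels'].max(2),None,fx=4,fy=4,interpolation=cv2.INTER_CUBIC).astype(int)
    U,V=int(4*u),int(4*v);R=4*r
    m=((g>lo)&(g<90)).astype(np.uint8); q=np.zeros_like(m); q[V-R:V+R,U-R:U+R]=m[V-R:V+R,U-R:U+R]
    q=cv2.morphologyEx(q,cv2.MORPH_OPEN,np.ones((9,9),np.uint8))
    cs=cv2.findContours(q,cv2.RETR_EXTERNAL,cv2.CHAIN_APPROX_NONE)[0]; c=max(cs,key=cv2.contourArea)
    e=cv2.fitEllipse(cv2.convexHull(c)); return (np.array(e[0])-1.5)/4, np.array(e[1])/4
for lo in(26,30,33):
    c,ax=disk(a,376.5,235,9,lo); X=onz(a,*c,.09); d=np.array([.57493,.04283])-X[:2]; print(c,ax,X,np.hypot(*d),.155-np.hypot(*d))
E
```

```text
[376.83227539 233.34933472] [11.05210495 11.19449711] [ 0.54074321 -0.09832303  0.09      ] 0.14523400163652952 0.009765998363470474
[377.03604126 233.39111328] [10.67815208 11.11417294] [ 0.54065362 -0.09877916  0.09      ] 0.1456984051392966 0.009301594860703394
[376.96203613 233.26779175] [10.64924622 10.92235851] [ 0.54093003 -0.09861366  0.09      ] 0.14547270260751474 0.009527297392485257
```

jog_arm:
  increments:
    - [[40,-20,0,0,100],[80,-41,0,0,100],[104,-53,10,0.009,100],[104,-53,40,0.009,100],[104,-53,50,0.009,100],[104,-53,50,0.009,100]]

```text
time_s: 10.07
ee_pos: [0.4436, 0.2978, 0.1518]
eef_rot: [0.0, 0.788, 0.616, 0.002]
ft_force: [-0.7, 0.2, 0.0]
opening: 0.0869
```

```bash
python3 go.py "[(.4415,.3025,.103,-13.5)]"; python3 - <<'E'
from h import *
for n,r in(('side',(170,110,290,210)),('top',(150,220,290,320))):
    s=snap(n); x0,y0,x1,y1=r; cv2.imwrite(f'pics/p1_{n}.png',cv2.resize(s['pixels'][y0:y1,x0:x1,::-1],None,fx=5,fy=5))
E
```

```text
[ 3.9 -3.3 48.8] -0.008
t 10.07 p [0.4436 0.2978 0.1518] tilt [ 0.003  0.001 -1.   ] yaw -13.98 F [-0.7  0.2  0. ] open 0.0869 j [-1.01  0.32  0.41  1.96 -0.16  0.89 -0.75]
```

View pics/p1_side.png

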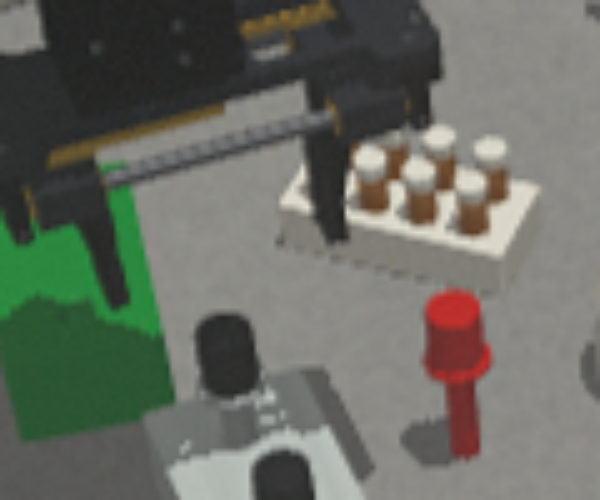

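```bash
python3 - <<'E'
from h import *
b=load('side'); print(proj(b,(.4436,.2978,.1348)),proj(b,(.4415,.3025,.114)),proj(b,(.443,.304,.114)))
E
```

```text
(np.float64(216.05782851110246), np.float64(171.00051230087348)) (np.float64(215.28815623246797), np.float64(177.18764385721468)) (np.float64(215.50814459387672), np.float64(176.51441327216983))
```

jog_arm:
  increments:
    - [[3.9,-3,0,-0.008,100],[3.9,-3,0,-0.008,100],[3.9,-3,15,-0.008,100],[3.9,-3,25,-0.008,100],[3.9,-3,25,-0.008,100]]

```text
time_s: 10.8
ee_pos: [0.4415, 0.3028, 0.1265]
eef_rot: [0.0, 0.785, 0.619, 0.002]
ft_force: [-0.7, -0.6, 0.4]
opening: 0.0867
```

```bash
python3 go.py "[(.4415,.3025,.103,-13.5)]"; python3 - <<'E'
from h import *
for n,r in(('side',(170,110,290,210)),):
    s=snap(n); x0,y0,x1,y1=r; cv2.imwrite(f'pics/p2_{n}.png',cv2.resize(s['pixels'][y0:y1,x0:x1,::-1],None,fx=5,fy=5))
E
```

```text
[-0.4  0.  23.5] 0.0
t 10.8 p [0.4415 0.3028 0.1265] tilt [ 0.003  0.001 -1.   ] yaw -13.47 F [-0.7 -0.6  0.4] open 0.0867 j [-1.    0.35  0.4   1.98 -0.18  0.84 -0.74]
```

View pics/p2_side.png

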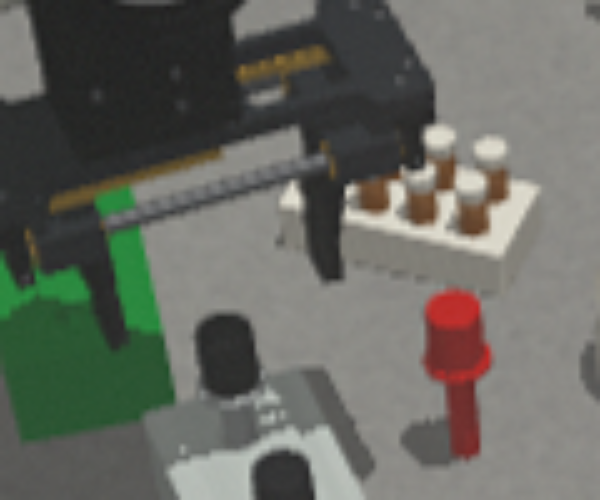

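```bash
python3 - <<'E'
from h import *
b=load('side'); P=cloud(b)
print('tip mid',proj(b,(.4415,.3028,.1095)))
u=np.array([np.cos(np.radians(-13.5)),np.sin(np.radians(-13.5)),0])
for sg in(-1,1):
    for o in(.0435,.058): print(sg,o,proj(b,np.array([.4415,.3028,.1095])+sg*o*u))
for (uu,vv) in((193,177),(193,173),(192,168),(235,163),(236,158),(236,150)): print((uu,vv),P[vv,uu], b['pixels'][vv,uu])
print('pin',P[174,215],P[176,215])
E
```

```text
tip mid (np.float64(215.47648811135795), np.float64(178.59561177584172))
-1 0.0435 (np.float64(196.31207510651888), np.float64(184.4320376235337))
-1 0.058 (np.float64(189.84343510029072), np.float64(186.40202948930238))
1 0.0435 (np.float64(234.286457229219), np.float64(172.86713003596003))
1 0.058 (np.float64(240.4793759533989), np.float64(170.98110770356027))
(193, 177) [0.39182571 0.30440739 0.14274067] [44 44 44]
(193, 173) [0.39329899 0.30341857 0.15425036] [47 43 45]
(192, 168) [0.39443457 0.30579124 0.16615419] [45 43 45]
(235, 163) [0.48444119 0.28422737 0.14473502] [49 48 47]
(236, 158) [0.48774769 0.28286768 0.15832132] [45 43 44]
(236, 150) [0.48997625 0.28226534 0.18018553] [42 43 41]
pin [0.44545446 0.30954804 0.11593697] [0.44148603 0.30286315 0.11731801]
```

```bash
python3 - <<'E'
from h import *
b=load('side')
print(manip.tip_extent)
c=b['pixels'][150:190,180:250,::-1]; cv2.imwrite('pics/tipz.png',cv2.resize(np.clip(c*1.5,0,255).astype(np.uint8),None,fx=11,fy=11,interpolation=cv2.INTER_NEAREST))
for z in(.0617,.0787,.09): print(z,proj(b,(.5127,-.2128,z)))
E
```

```text
0.017
0.0617 (np.float64(398.7970817969839), np.float64(332.8207457917397))
0.0787 (np.float64(399.77794253413), np.float64(327.9993964884863))
0.09 (np.float64(400.4427585524768), np.float64(324.7315419139684))
```

View pics/tipz.png

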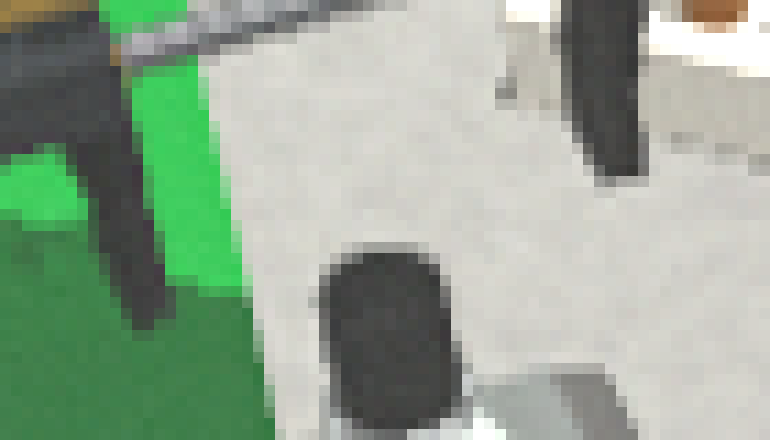

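```bash
python3 - <<'E'
from h import *
b=load('side'); P=cloud(b)
for (uu,vv) in((193,179),(193,178),(236,165),(236,164),(236,145),(235,140),(200,153),(210,151),(225,146),(235,130),(250,130),(244,136),(176,163)): print((uu,vv),P[vv,uu].round(4), b['pixels'][vv,uu])
# depth bias check on known planes
for nm,(uu,vv) in dict(stand=(220,230),bridge=(325,238),table=(290,330),table2=(120,330),jarlid=(302,168)).items(): print(nm,P[vv,uu].round(4))
a=load('top')
E
```

```text
(193, 179) [0.4254 0.3884 0.0522] [43 49 43]
(193, 178) [0.3917 0.3051 0.1394] [45 44 45]
(236, 165) [0.4871 0.2859 0.1362] [42 41 40]
(236, 164) [0.4849 0.2812 0.1438] [47 46 44]
(236, 145) [0.4822 0.2649 0.2101] [80 69 47]
(235, 140) [0.4809 0.2639 0.2249] [76 69 54]
(200, 153) [0.407  0.2796 0.2193] [65 65 67]
(210, 151) [0.5302 0.4952 0.0064] [109 109 106]
(225, 146) [0.4591 0.269  0.2171] [82 82 82]
(235, 130) [0.4848 0.2657 0.2477] [51 51 52]
(250, 130) [0.5109 0.2512 0.2439] [50 52 52]
(244, 136) [0.4984 0.2563 0.2313] [50 49 49]
(176, 163) [0.3566 0.2888 0.2142] [56 71 48]
stand [0.3907 0.2169 0.0518]
bridge [0.5397 0.0414 0.0796]
table [ 0.3771 -0.0516  0.002 ]
table2 [0.113  0.1565 0.0024]
jarlid [0.6392 0.2509 0.0651]
```

```bash
python3 - <<'E'
from h import *
b=load('side')
u=np.array([.972,-.233,0])
for z in(.0617,.085):
  for o in(.013,.02,.028): print(z,o,np.round(proj(b,np.array([.5127,-.2128,z])+o*u),1))
print([x for x in dir(manip) if x[0]!='_'],[x for x in dir(telemetry) if x[0]!='_'])
E
```

```text
0.0617 0.013 [404.8 330.3]
0.0617 0.02 [408.1 328.9]
0.0617 0.028 [411.7 327.4]
0.085 0.013 [406.3 323.6]
0.085 0.02 [409.5 322.3]
0.085 0.028 [413.3 320.7]
['Unreachable', 'hand_in', 'tip_extent'] ['sense']
```

jog_arm:
  increments:
    - [[-0.4,0,8,0,100],[-0.4,0,16,0,100],[-0.4,0,21.5,0,100],[-0.4,0,21.5,0,60],[-0.4,0,21.5,0,40],[-0.4,0,21.5,0,40],[-0.4,0,21.5,0,40],[-0.4,0,21.5,0,40]]
  force: 20

```text
time_s: 11.85
ee_pos: [0.4421, 0.3028, 0.1058]
eef_rot: [0.0, 0.785, 0.619, 0.003]
ft_force: [-0.2, -0.1, 0.5]
opening: 0.0451
```

```bash
python3 go.py "[(.4415,.3025,.105,-13.5)]"; python3 - <<'E'
from h import *
for n,r in(('side',(170,110,290,210)),('top',(150,220,290,320))):
    s=snap(n); x0,y0,x1,y1=r; cv2.imwrite(f'pics/p3_{n}.png',cv2.resize(s['pixels'][y0:y1,x0:x1,::-1],None,fx=5,fy=5))
E
```

```text
[-0.5 -0.5  0.8] 0.0
t 11.85 p [0.4421 0.3028 0.1058] tilt [ 0.004  0.003 -1.   ] yaw -13.48 F [-0.2 -0.1  0.5] open 0.0451 j [-0.99  0.38  0.39  2.   -0.2   0.79 -0.72]
```

View pics/p3_side.png

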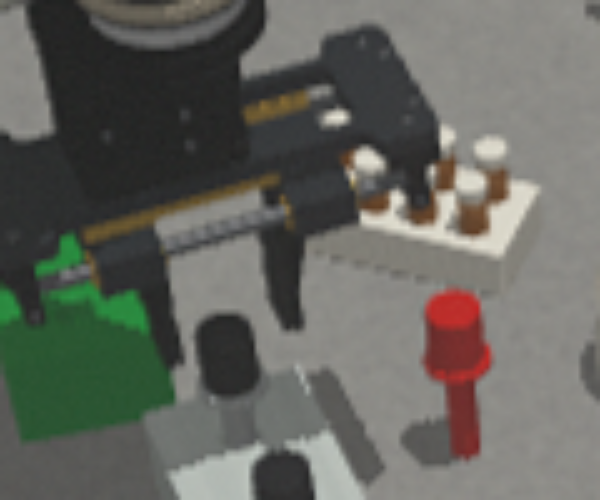

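```bash
python3 - <<'E'
from h import *
b=load('side'); P=cloud(b)
for v in range(158,186,2):
    print(v,[tuple(np.round(P[v,u]*1000).astype(int)) if b['pixels'][v,u].max()<75 else None for u in (203,205,226,228,229)])
c=b['pixels'][140:200,185:245,::-1]; cv2.imwrite('pics/tipz2.png',cv2.resize(np.clip(c*1.8,0,255).astype(np.uint8),None,fx=10,fy=10,interpolation=cv2.INTER_NEAREST))
E
```

```text
158 [None, None, (np.int64(466), np.int64(286), np.int64(169)), (np.int64(472), np.int64(288), np.int64(163)), (np.int64(473), np.int64(286), np.int64(165))]
160 [(np.int64(411), np.int64(280), np.int64(198)), None, (np.int64(466), np.int64(289), np.int64(160)), (np.int64(469), np.int64(285), np.int64(161)), (np.int64(473), np.int64(288), np.int64(157))]
162 [None, None, (np.int64(465), np.int64(288), np.int64(156)), (np.int64(470), np.int64(288), np.int64(153)), (np.int64(470), np.int64(284), np.int64(156))]
164 [None, None, (np.int64(465), np.int64(289), np.int64(150)), (np.int64(469), np.int64(288), np.int64(148)), (np.int64(469), np.int64(283), np.int64(151))]
166 [(np.int64(416), np.int64(298), np.int64(165)), None, (np.int64(465), np.int64(290), np.int64(143)), (np.int64(468), np.int64(286), np.int64(144)), (np.int64(470), np.int64(286), np.int64(143))]
168 [(np.int64(417), np.int64(301), np.int64(156)), None, (np.int64(465), np.int64(291), np.int64(137)), (np.int64(467), np.int64(286), np.int64(139)), (np.int64(468), np.int64(283), np.int64(141))]
170 [(np.int64(415), np.int64
[... 410 characters left out ...]
t64(140)), None, (np.int64(461), np.int64(289), np.int64(122)), (np.int64(466), np.int64(289), np.int64(119)), (np.int64(467), np.int64(286), np.int64(121))]
176 [(np.int64(411), np.int64(296), np.int64(140)), (np.int64(418), np.int64(301), np.int64(133)), None, None, None]
178 [(np.int64(412), np.int64(300), np.int64(131)), (np.int64(417), np.int64(301), np.int64(127)), None, None, None]
180 [(np.int64(412), np.int64(302), np.int64(124)), (np.int64(416), np.int64(302), np.int64(121)), None, None, None]
182 [(np.int64(410), np.int64(299), np.int64(121)), (np.int64(414), np.int64(299), np.int64(119)), None, None, None]
184 [(np.int64(445), np.int64(384), np.int64(28)), None, None, None, None]
```

View pics/tipz2.png

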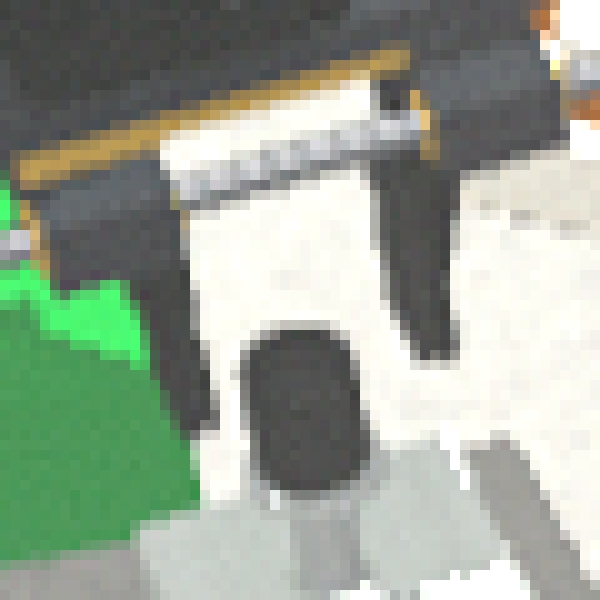

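jog_arm:
  increments:
    - [[-0.5,-0.5,8,0,48],[-0.5,-0.5,15,0,48],[-0.5,-0.5,15,0,48],[-0.5,-0.5,15,0,20],[-0.5,-0.5,15,0,20],[-0.5,-0.5,15,0,20],[-0.5,-0.5,15,0,20],[-0.5,-0.5,15,0,20]]
  force: 10

```text
time_s: 12.95
ee_pos: [0.4416, 0.3026, 0.0909]
eef_rot: [0.0, 0.785, 0.619, 0.003]
ft_force: [-0.5, -0.4, 1.4]
opening: 0.0255
```

```bash
python3 go.py "[(.4415,.3025,.105,-13.5)]"; python3 - <<'E'
from h import *
for n,r in(('side',(170,110,290,210)),):
    s=snap(n); x0,y0,x1,y1=r; cv2.imwrite(f'pics/p4_{n}.png',np.clip(1.6*cv2.resize(s['pixels'][y0:y1,x0:x1,::-1],None,fx=6,fy=6),0,255).astype(np.uint8))
E
```

```text
[ -0.    0.  -14.1] 0.0
t 12.95 p [0.4416 0.3026 0.0909] tilt [ 0.005  0.003 -1.   ] yaw -13.48 F [-0.5 -0.4  1.4] open 0.0255 j [-0.98  0.4   0.38  2.01 -0.21  0.76 -0.71]
```

View pics/p4_side.png

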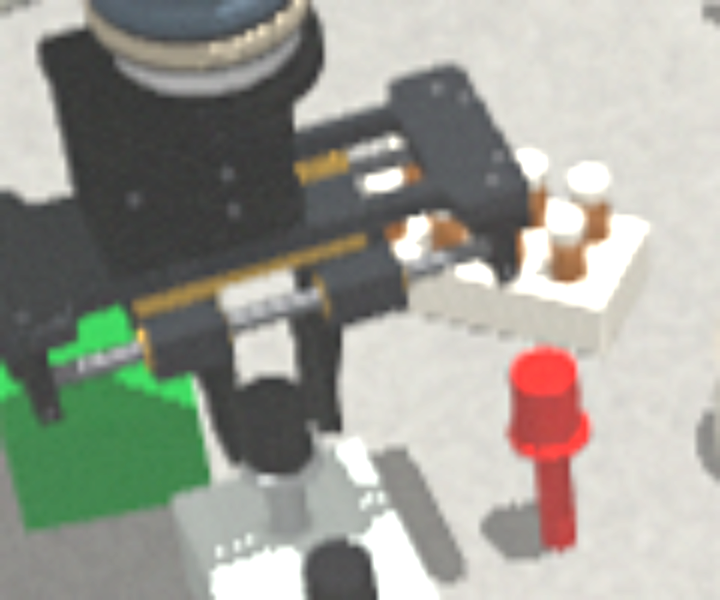

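jog_arm:
  increments:
    - [[0,0,0,0,0],[0,0,0,0,0],[0,0,-5,0,0],[0,0,-15,0,0],[0,0,-30,0,0],[0,0,-50,0,0],[0,0,-70,0,0],[0,0,-85,0,0],[0,0,-92,0,0],[0,0,-92,0,0]]
  force: 30

```text
time_s: 14.25
ee_pos: [0.4412, 0.3024, 0.1833]
eef_rot: [0.0, 0.785, 0.619, 0.003]
ft_force: [0.6, -0.5, -1.2]
opening: 0.025
```

```bash
python3 go.py "[(.5752,.0435,.182,-13.5)]"; python3 - <<'E'
from h import *
for n,r in(('side',(170,90,290,210)),('top',(150,220,290,320))):
    s=snap(n); x0,y0,x1,y1=r; cv2.imwrite(f'pics/p5_{n}.png',np.clip(1.6*cv2.resize(s['pixels'][y0:y1,x0:x1,::-1],None,fx=5,fy=5),0,255).astype(np.uint8))
E
```

```text
[-220.6  190.6    1.1] 0.0
t 14.25 p [0.4412 0.3024 0.1833] tilt [ 0.005  0.003 -1.   ] yaw -13.47 F [ 0.6 -0.5 -1.2] open 0.025 j [-1.03  0.28  0.42  1.93 -0.14  0.96 -0.78]
```

View pics/p5_side.png

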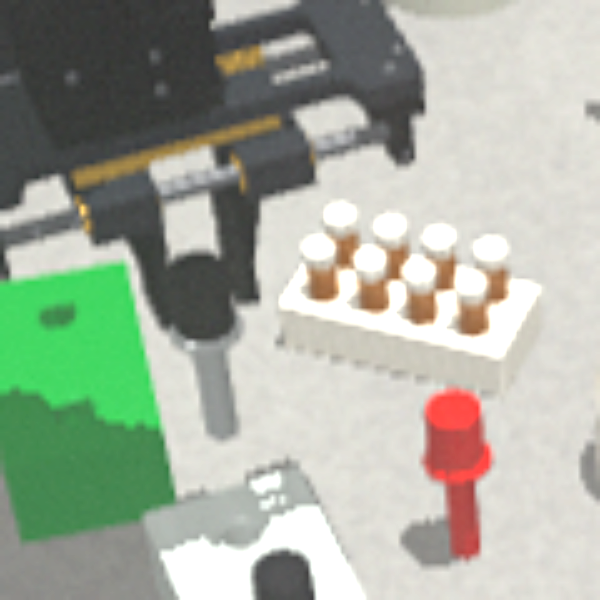

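jog_arm:
  increments:
    - [[-20,17,0,0,0],[-50,43,0,0,0],[-85,73,0,0,0],[-120,104,0,0,0],[-155,134,0,0,0],[-185,160,0,0,0],[-208,180,0,0,0],[-220,190,0,0,0],[-220.6,190.6,0,0,0],[-220.6,190.6,0,0,0]]

```text
time_s: 15.6
ee_pos: [0.5741, 0.0448, 0.1819]
eef_rot: [-0.0, 0.785, 0.62, 0.002]
ft_force: [0.1, 0.4, -0.8]
opening: 0.0248
```

```bash
python3 go.py "[(.5752,.0435,.182,-13.5)]"; python3 - <<'E'
from h import *
for n,r in(('side',(280,130,400,250)),('top',(250,160,390,280))):
    s=snap(n); x0,y0,x1,y1=r; cv2.imwrite(f'pics/q1_{n}.png',np.clip(1.5*cv2.resize(s['pixels'][y0:y1,x0:x1,::-1],None,fx=5,fy=5),0,255).astype(np.uint8))
p=telemetry.sense()['ee_pos']; b=load('side')
print(proj(b,(p[0],p[1],p[2]-.071)),proj(b,(.5752,.0435,.076)))
E
```

```text
[-1.   1.4 -0.1] 0.002
t 15.6 p [0.5741 0.0448 0.1819] tilt [ 0.002  0.003 -1.   ] yaw -13.36 F [ 0.1  0.4 -0.8] open 0.0248 j [-0.56  0.36  0.53  1.84 -0.22  0.99 -0.17]
(np.float64(337.1592045388552), np.float64(219.22771573891632)) (np.float64(337.48635084711975), np.float64(230.5275325969451))
```

View pics/q1_side.png

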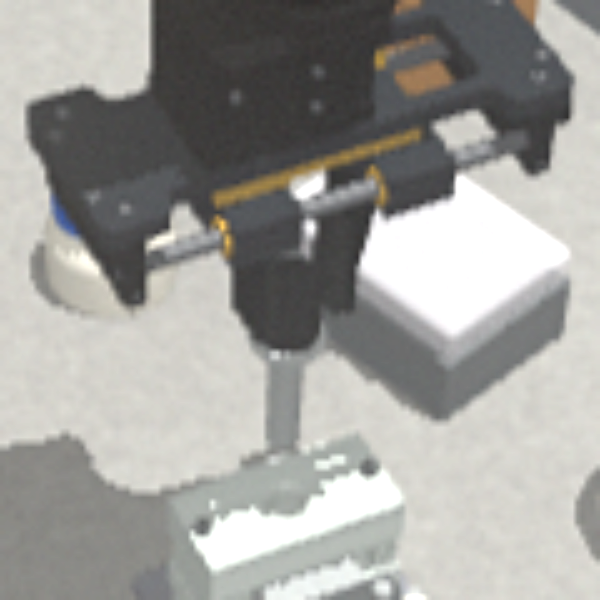

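View pics/q1_top.png

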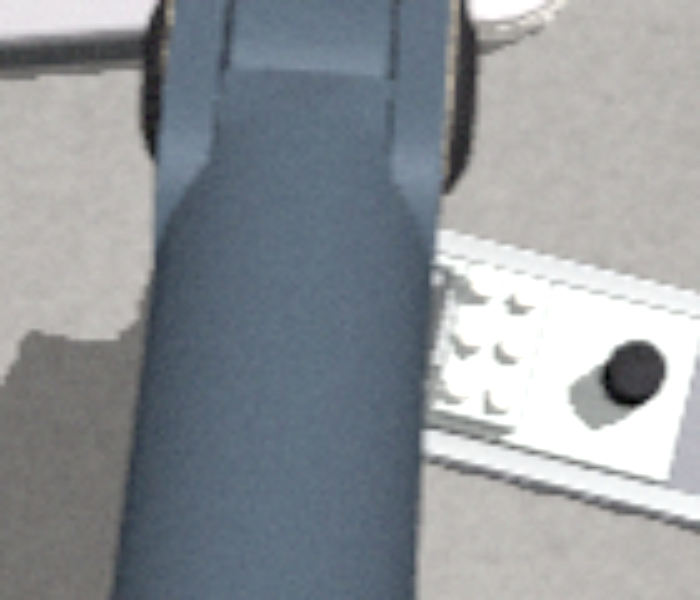

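jog_arm:
  increments:
    - [[-1,1.4,5,0,0],[-1,1.4,15,0,0],[-1,1.4,22,0,0],[-1,1.4,28,0,0],[-1,1.4,28,0,0],[-1,1.4,28,0,0]]

```text
time_s: 16.45
ee_pos: [0.5756, 0.0436, 0.1543]
eef_rot: [-0.0, 0.784, 0.62, 0.002]
ft_force: [-0.1, 0.1, -1.3]
opening: 0.0253
```

```bash
python3 go.py "[(.5752,.0435,.142,-13.5)]"; python3 - <<'E'
from h import *
for n,r in(('side',(300,180,380,250)),):
    s=snap(n); x0,y0,x1,y1=r; cv2.imwrite(f'pics/q2_{n}.png',np.clip(1.3*cv2.resize(s['pixels'][y0:y1,x0:x1,::-1],None,fx=8,fy=8,interpolation=cv2.INTER_CUBIC),0,255).astype(np.uint8))
p=telemetry.sense()['ee_pos']; b=load('side')
print(proj(b,(p[0],p[1],p[2]-.071)),proj(b,(.5752,.0435,.076)))
E
```

```text
[-0.2 -0.4 12.3] 0.003
t 16.45 p [0.5756 0.0436 0.1543] tilt [ 0.003  0.003 -1.   ] yaw -13.34 F [-0.1  0.1 -1.3] open 0.0253 j [-0.54  0.4   0.51  1.86 -0.24  0.94 -0.15]
(np.float64(337.72912906919294), np.float64(228.0976051351319)) (np.float64(337.48635084711975), np.float64(230.5275325969451))
```

View pics/q2_side.png

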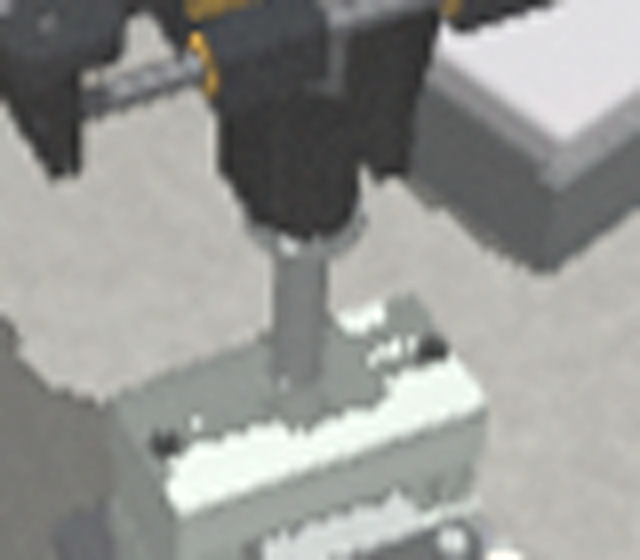

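jog_arm:
  increments:
    - [[-0.2,-0.3,3,0,0],[-0.2,-0.3,6,0,0],[-0.2,-0.3,8,0,0],[-0.2,-0.3,10,0,0],[-0.2,-0.3,10,0,0]]

```text
time_s: 17.12
ee_pos: [0.5754, 0.0433, 0.1443]
eef_rot: [0.0, 0.784, 0.62, 0.002]
ft_force: [-0.0, -0.7, -1.3]
opening: 0.0252
```

```bash
python3 go.py "[(.5752,.0435,.127,-13.5)]"
```

```text
[ 0.1 -0.3 17.3] 0.003
t 17.12 p [0.5754 0.0433 0.1443] tilt [ 0.003  0.002 -1.   ] yaw -13.35 F [-0.  -0.7 -1.3] open 0.0252 j [-0.54  0.41  0.51  1.87 -0.25  0.92 -0.14]
```

jog_arm:
  increments:
    - [[0,-0.2,3,0,0],[0,-0.2,6,0,0],[0,-0.2,9,0,0],[0,-0.2,12,0,0],[0,-0.2,15,0,0],[0,-0.2,17,0,0],[0,-0.2,17,0,0]]

```text
time_s: 18.0
ee_pos: [0.5751, 0.0433, 0.127]
eef_rot: [0.0, 0.784, 0.62, 0.002]
ft_force: [0.1, -1.2, -2.7]
opening: 0.0251
```

```bash
python3 go.py "[(.5752,.0435,.117,-13.5)]"
```

```text
[ 0.2  0.1 10. ] 0.003
t 18.0 p [0.5751 0.0433 0.127 ] tilt [ 0.003  0.002 -1.   ] yaw -13.35 F [ 0.1 -1.2 -2.7] open 0.0251 j [-0.53  0.43  0.5   1.89 -0.26  0.89 -0.13]
```

jog_arm:
  increments:
    - [[0,0,2,0,0],[0,0,4,0,0],[0,0,6,0,0],[0,0,8,0,0],[0,0,8,0,0],[0,0,8,0,0]]

```text
time_s: 18.75
ee_pos: [0.575, 0.0433, 0.1189]
eef_rot: [0.0, 0.784, 0.62, 0.002]
ft_force: [0.5, -0.6, -2.7]
opening: 0.0251
```

```bash
python3 go.py "[(.5752,.0435,.117,-13.5)]"
```

```text
[0.2 0.2 1.9] 0.003
t 18.75 p [0.575  0.0433 0.1189] tilt [ 0.003  0.002 -1.   ] yaw -13.35 F [ 0.5 -0.6 -2.7] open 0.0251 j [-0.52  0.44  0.49  1.89 -0.27  0.87 -0.13]
```

jog_arm:
  increments:
    - [[0,0,1.5,0,0],[0,0,3,0,0],[0,0,4.5,0,0],[0,0,6,0,0],[0,0,6,0,0]]

```text
time_s: 19.38
ee_pos: [0.575, 0.0433, 0.1127]
eef_rot: [0.0, 0.785, 0.62, 0.002]
ft_force: [-0.4, -1.2, -1.8]
opening: 0.025
```

```bash
python3 go.py "[(.5752,.0435,.087,-13.5)]"
```

```text
[ 0.2  0.1 25.7] 0.003
t 19.38 p [0.575  0.0433 0.1127] tilt [ 0.003  0.002 -1.   ] yaw -13.35 F [-0.4 -1.2 -1.8] open 0.025 j [-0.52  0.45  0.49  1.9  -0.28  0.86 -0.12]
```

jog_arm:
  increments:
    - [[0,0,2,0,0],[0,0,4,0,0],[0,0,6,0,0],[0,0,8,0,0],[0,0,10,0,0],[0,0,12,0,0],[0,0,12,0,0]]

```text
time_s: 20.25
ee_pos: [0.5749, 0.0432, 0.1004]
eef_rot: [0.0, 0.785, 0.62, 0.002]
ft_force: [0.7, -1.2, -1.5]
opening: 0.0248
```

```bash
python3 go.py "[(.5752,.0435,.087,-13.5)]"
```

```text
[ 0.3  0.2 13.4] 0.003
t 20.25 p [0.5749 0.0432 0.1004] tilt [ 0.002  0.002 -1.   ] yaw -13.36 F [ 0.7 -1.2 -1.5] open 0.0248 j [-0.51  0.46  0.48  1.91 -0.29  0.83 -0.11]
```

jog_arm:
  increments:
    - [[0,0,2,0,0],[0,0,4,0,0],[0,0,6,0,0],[0,0,8,0,0],[0,0,9.5,0,0],[0,0,11,0,0],[0,0,11,0,0]]

```text
time_s: 21.12
ee_pos: [0.5749, 0.0431, 0.0892]
eef_rot: [0.0, 0.785, 0.62, 0.001]
ft_force: [-0.4, -2.4, -1.4]
opening: 0.0249
```

```bash
python3 go.py "[(.5752,.0435,.087,-13.5)]"
```

```text
[0.4 0.2 2.2] 0.002
t 21.12 p [0.5749 0.0431 0.0892] tilt [ 0.002  0.002 -1.   ] yaw -13.36 F [-0.4 -2.4 -1.4] open 0.0249 j [-0.51  0.48  0.48  1.92 -0.3   0.81 -0.1 ]
```

jog_arm:
  increments:
    - [[0,0,1,0,0],[0,0,2,0,0],[0,0,3,0,0],[0,0,3,0,0]]

```text
time_s: 21.62
ee_pos: [0.5749, 0.043, 0.0871]
eef_rot: [-0.0, 0.785, 0.62, 0.002]
ft_force: [-3.1, -2.1, 7.1]
opening: 0.0249
```

```bash
python3 go.py "[(.5752,.0435,.087,-13.5)]"
```

```text
[0.6 0.1 0.1] 0.002
t 21.62 p [0.5749 0.043  0.0871] tilt [ 0.002  0.002 -1.   ] yaw -13.37 F [-3.1 -2.1  7.1] open 0.0249 j [-0.51  0.48  0.47  1.92 -0.3   0.81 -0.1 ]
```

jog_arm:
  increments:
    - [[0,0,2,0,0],[0,0,2,0,0],[0,0,2,0,0]]

```text
time_s: 22.0
ee_pos: [0.575, 0.0429, 0.087]
eef_rot: [-0.001, 0.785, 0.62, 0.002]
ft_force: [-5.6, -3.2, 13.4]
opening: 0.0252
```

```bash
python3 go.py "[(.5752,.0435,.087,-13.5)]"; python3 - <<'E'
from h import *
for n,r in(('side',(290,180,390,260)),):
    s=snap(n); x0,y0,x1,y1=r; cv2.imwrite(f'pics/q3_{n}.png',np.clip(1.3*cv2.resize(s['pixels'][y0:y1,x0:x1,::-1],None,fx=7,fy=7,interpolation=cv2.INTER_CUBIC),0,255).astype(np.uint8))
E
```

```text
[0.6 0.1 0. ] 0.002
t 22.0 p [0.575  0.0429 0.087 ] tilt [ 0.002  0.003 -1.   ] yaw -13.37 F [-5.6 -3.2 13.4] open 0.0252 j [-0.5   0.48  0.47  1.92 -0.3   0.81 -0.1 ]
```

View pics/q3_side.png

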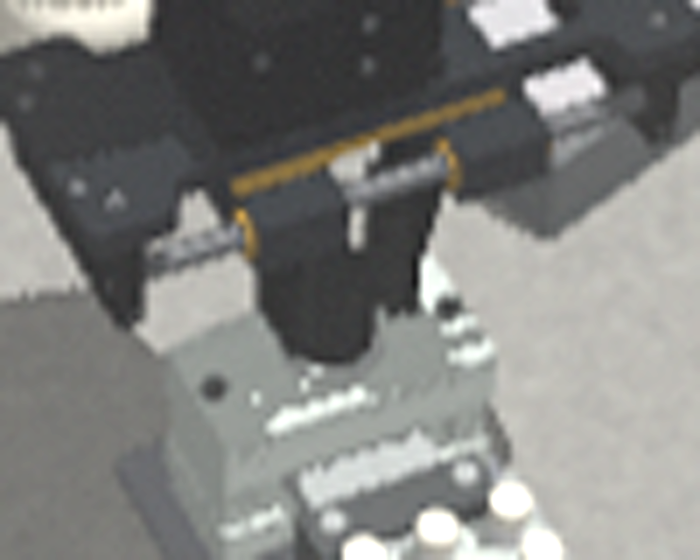

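jog_arm:
  increments:
    - [[0,0,0,0,0],[0,0,0,0,60],[0,0,0,0,60],[0,0,0,0,60],[0,0,0,0,60],[0,0,-5,0,60],[0,0,-20,0,60],[0,0,-50,0,60],[0,0,-80,0,60],[0,0,-100,0,60],[0,0,-100,0,60]]

```text
time_s: 23.42
ee_pos: [0.5761, 0.0425, 0.1895]
eef_rot: [0.0, 0.785, 0.62, 0.004]
ft_force: [-0.2, -0.2, 0.3]
opening: 0.0526
```

```bash
python3 go.py "[(.5752,.0435,.187,-13.5)]"
```

```text
[ 0.7 -1.1  2.5] 0.002
t 23.43 p [0.5761 0.0425 0.1895] tilt [ 0.007  0.004 -1.   ] yaw -13.38 F [-0.2 -0.2  0.3] open 0.0526 j [-0.56  0.36  0.53  1.83 -0.22  1.01 -0.17]
```

jog_arm:
  increments:
    - [[40,-40,0,0,60],[85,-85,0,0,60],[130,-130,0,0,60],[150,-150,0,0,60],[150,-150,0,0,60]]

```text
time_s: 24.05
ee_pos: [0.4629, 0.2256, 0.1888]
eef_rot: [-0.0, 0.783, 0.622, 0.003]
ft_force: [0.2, -0.2, 0.0]
opening: 0.0525
```

```bash
python3 go.py "[(.5752,.0435,.187,-13.5)]"; python3 - <<'E'
from h import *
for n in('side','top'):
    s=snap(n); cv2.imwrite(f'pics/f_{n}.png',s['pixels'][:,:,::-1])
    x0,y0,x1,y1=(300,180,400,260) if n=='side' else (290,190,390,270)
    cv2.imwrite(f'pics/fz_{n}.png',np.clip(1.3*cv2.resize(s['pixels'][y0:y1,x0:x1,::-1],None,fx=7,fy=7,interpolation=cv2.INTER_CUBIC),0,255).astype(np.uint8))
E
```

```text
[-152.   150.5    1.6] 0.008
t 24.05 p [0.4629 0.2256 0.1888] tilt [ 0.005  0.004 -1.   ] yaw -13.04 F [ 0.2 -0.2  0. ] open 0.0525 j [-0.92  0.24  0.46  1.97 -0.13  0.96 -0.62]
```

View pics/fz_side.png

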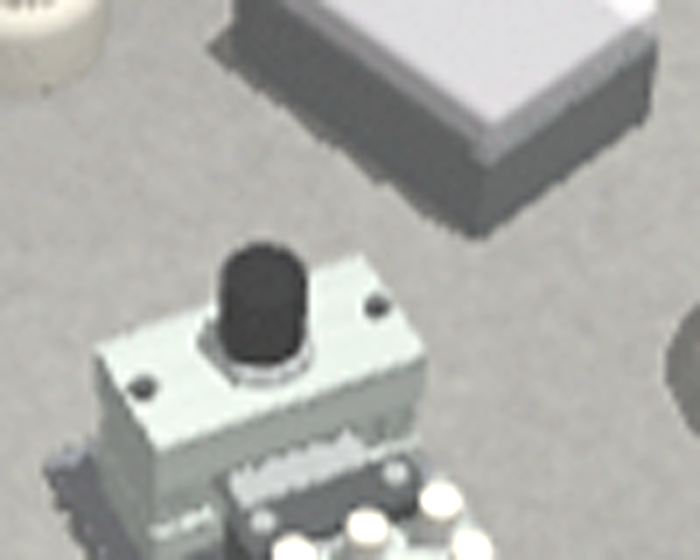

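View pics/f_top.png

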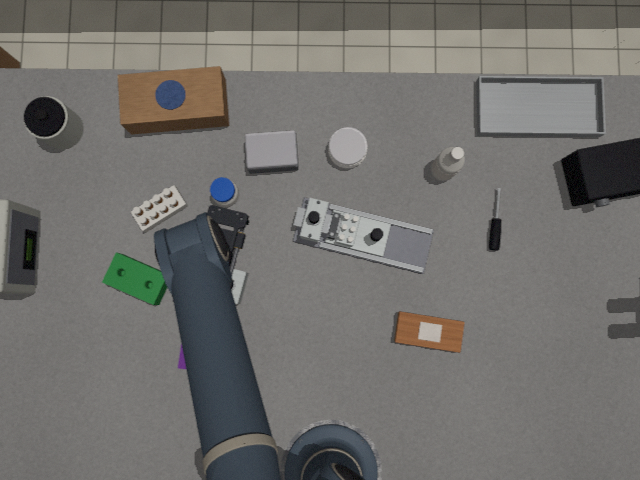

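```bash
python3 - <<'E'
from h import *
b=load('side');a=load('top')
print('side',np.nanmedian(cloud(b)[216:220,335:341].reshape(-1,3),0),'top',np.nanmedian(cloud(a)[216:220,311:316].reshape(-1,3),0))
E
```

```text
side [0.57694544 0.04661358 0.11277716] top [0.57190645 0.04469344 0.10982728]
```

View pics/f_side.png

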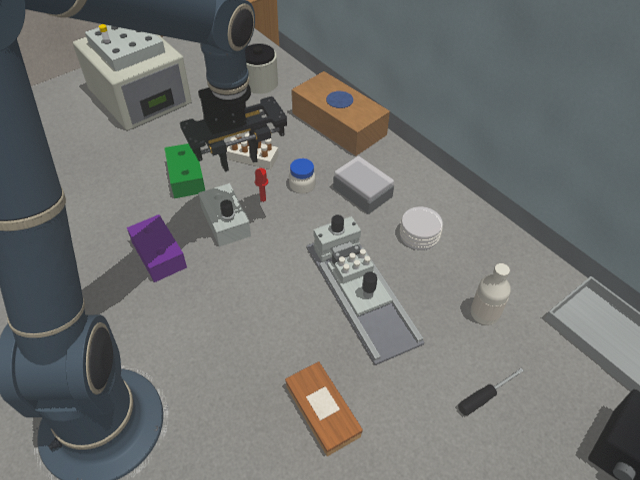

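The long pin stands on the bridge at side pixel (338,222), and its grip top is at about 0.110 m, which is the home height. The short pin is still in the stand at (227,208). Nothing else has moved and the gripper is clear.

```bash
python3 -c "
from workcell import manip; print(manip.hand_in())"
```

```text
the job is handed in; nothing more can be done
None
```

The carriage is docked and locked with the longer pin, which is pressed home and released. The job was handed in at about 24 s; no verdict was reported.

**What I did**
- I measured how far the tongue hole was from the bridge hole while it was still visible. Both cameras gave about 120.8 mm. I then gripped the knob and slid the carriage that far, to a joint value of about +0.010.
- I took the long pin (the black-gripped one standing 20 mm higher) from the stand and lowered it in small steps.
- It passed the tongue height (50 mm) with no measurable resistance, so no search by feel was needed.
- It stopped where the flange meets the bridge. I pressed to about 13 N, let go and moved clear.

**Last checks**
- **Pin:** the final images show the flange on the bridge. The grip top measures 0.110 m (top camera) and 0.113 m (side camera, which reads about 3 mm high); 0.110 m is expected when home.
- **Other things:** the short pin is still in its stand and the bystanders look unmoved. The gripper touches nothing and the wrist force is near zero.

**What disagreed**
- **Fingertip height:** the images showed the fingertips about 20 mm higher than the TCP and `tip_extent` imply. I set the grasp heights by the images and the opening reading instead. The knob was therefore held only near its top.
- **Carriage position:** the arm's reading put the carriage 0.6 mm short of the target and the camera put it about 1.5 mm short. Both are within the pin's clearance.

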